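Load a coffee pod and slide the tray to its brew notch

TASK

Set the red coffee pod, lid up, into the round pocket of the coffee machine's pulled-out tray, without dropping it, then take the tray's handle between the fingers and slide the tray in until you feel it click into the brew notch. Do not push it on through the notch towards the eject stop; finish still gripping the handle, with the tray resting in the notch ready to brew. Leave the green pod, the mug, the jar and the glass where they are.

Things in the scene. Friction and masses are not known exactly. Their poses are not given: they have to be found in the camera images.
- red_pod_mid (a point): The red pod to load: rigid plastic, round, 30 mm tall, about 16 g, standing lid (silver disc) up on the worktop. Point at its centre, 15 mm above its underside; z up through the lid. It tapers from 32 mm across at the foot to 38 mm at 14 mm and 41 mm at 25 mm up; its top 5 mm is a rim 47 mm across, to be gripped from above.
- green_pod_mid (a point): The green pod, same shape, standing on the worktop. To be left alone. Point at its centre, 15 mm up.
- green_pod: The green pod's body, origin at the centre of its underside.
- red_pod: The red pod's body, origin at the centre of its underside.
- pocket (a point): Centre of the round pocket in the aluminium tray, at the tray's upper face (166 mm above the worktop). Pocket 40 mm across, 12 mm deep: a seated pod stands 18 mm proud, its centre 3 mm above this point. Tray 64 mm wide. Axes move with the tray: x along the slide, into the machine; y across; z up. With the tray fully out the machine's head begins 50 mm from this point along x.
- handle (a point): Centre of the black bar handle on the tray's outer end, 166 mm above the worktop and 110 mm from the pocket centre along the tray's -x. The bar is 85 mm long along x, 16 mm wide along y (pinch it here from above) and 24 mm tall; free space around and below it. With the tray in the notch this point is 65 mm in front of the machine's head. Axes as for the pocket.
- pod_tray (a joint): Tray travel into the machine, m: 0 fully out (loading), 0.095 in the brew notch, 0.115 eject stop. Slides with about 2 to 3 N and stays where left. At 0.095 a spring ball drops into an 8 mm wide notch: it draws the tray in over the last 3 mm, then pushing on out of the notch takes about 10 N more than sliding.
- machine: The coffee machine, grey and black, fixed on the worktop: 320 mm deep, 124 mm wide, 248 mm tall, clear water tank at its back. Origin under its middle, on the worktop. Its front faces its -x; the tray comes out of the head at the front, through an opening that the pod passes too; x is the direction in which the tray slides in.
- mug: White mug standing on the drip tray under the spout, 68 mm across, 62 mm tall, origin at its underside. Leave it.
- jar: Amber storage jar with an orange lid, 72 mm across, 90 mm tall, standing on the worktop, origin at its underside. Leave it.
- glass: Drinking glass, 68 mm across, 90 mm tall, standing on the worktop, origin at its underside. Leave it.

How it is judged:
By the outcome, as a careful person would: the job done as asked, in the order asked, and still so for the second after the job is handed in, while the arm keeps its last pose, push and grip.
It also fails if it takes over 51 s, if anything falls off the work surface, if the arm or the gripper's body presses on something with over 40 N, if the wrist force passes 120 N, or if a joint passes its speed limit or range.

ROBOT

A 6-joint arm with a two-finger parallel gripper is mounted at the origin on the work surface. World frame = base frame: x ahead of the robot, y to its left, z up, the work surface at z = 0. Lengths are in mm, angles in rad, forces in N, time in s.
With the tool pointing down it reaches from about 275 to 750 mm from the base axis. Payload 10.2 kg.
Tool frame: the origin (TCP) lies at the very end of the fingers, on their centre line; the grasp point (between the pads) lies 19 mm behind it; z points along the fingers, y is the line along which they close (so a half turn about z gives the same grasp; the last joint's range is limited). The gripper opens to 85 mm and grips with 20 to 120 N. Pads are 22 mm wide; open, the fingers measure 114 mm over their backs; the gripper's body (76 mm by 85 mm) begins 54 mm behind the grasp point. The pads swing forward as they close: fully open they stand 13 mm farther back than shut.
Start: joints at [1.052, 0.313, 1.498, -0, 1.331, -0.223], TCP at [153.053, 502.201, 231.294] pointing down, gripper open.
Joint ranges: [-2.94, 2.94], [-0.97, 2.17], [0.19, 2.56], [-1.23, 4.37], [0.02, 3.11], [-2.88, 2.88]. Speed limits (rad/s): [2.39, 2.39, 3.01, 3.14, 3.14, 3.14].

INTERFACE

Orientations are given as a unit quaternion [w, x, y, z].
In Python, from rig import ctrl gives the robot as it stands.
- The arm moves only by the tool step_arm, never from a script. Its argument "increments" is a list of rows, each a list of 3 entries, a list of its own where there are three numbers: the shift along the tool's x, y, z in cm, then the turn, a rotation vector about the tool's x, y, z in degrees, then the opening in per cent of the stroke, from 0 (shut) to 100 (fully open). A call has 1 to 8 rows; each row is the pose to reach, as a shift and turn from the pose commanded when the call began, along the tool's axes at that moment; what a row does not reach only later rows make up. A row lasts 1/8 s, in which the tool goes at most 62.5 mm and 10.7 degrees, less where a joint would pass 70% of its speed; a pose out of reach is approached as far as the arm can. A call with a gripper value outside its range is refused whole. The fingers move at their own pace and stop on an object; "squeeze" is the grip in N (left out, the last holds). Time passes only in rows, so rows that repeat a pose let the fingers close. It gives the time, the measured TCP pose, the force, the opening and the grip force at its end, in the units of the state.
- ctrl.sense(): the state, without advancing time (a new reading comes with each control period).
- ctrl.capture(name): name is "scene" or "side" or "wrist"; returns a dict with "img" (480x640x3 uint8, red, green, blue), "fx", "fy", "cx", "cy" (pixels), "extrinsics" (4x4, takes a point from camera to world coordinates). Camera axes: x right, y down, z forward; pixel columns grow to the right and rows downward; lengths in mm; the calibration is good to about 2 mm. A picture is of the moment at which its call begins. There is no depth.
- ctrl.finish_job(): hands the job in; it is judged then, once.
The state is a dict: "time_s": time; "joints": joint angles; "dq": joint speeds; "tau": joint torques, N m; "eef_pos": TCP position; "ee_rot": TCP orientation; "force": force on the tool from outside, world axes, zero at the start; "wrist_torque": the same for the moment, N m; "grip_width": opening from 0.0 (shut) to 1.0 (fully open); "grip_force": force on a finger pad.
Only numpy, scipy, OpenCV 4.12 (cv2) and the standard library are available. Lean on these libraries where they do the work, as an engineer would, in place of code of your own. Each camera call takes 0.05 s, during which the arm holds its last target. There are 200 camera calls.

## Working session

There is one attempt and no reset: what is moved stays moved. The work goes in short steps, Python scripts to look and compute and a tool call to move; the robot and the scene stay as the last step left them, time stands still between calls to the robot, and variables do not carry over. Pictures are saved under pics/ and viewed, at most 13 in all, crops included, and the job is handed in when it is done.

Besides the shell and the picture viewer there is one more tool, called after "Request:" by a JSON object that holds its "fn" and its "kwargs", one argument or row to a line. step_arm: Moves the arm, as the interface text tells. Its arguments: {"type":"object","properties":{"increments":{"type":"array"},"squeeze":{"type":"number"}},"required":["increments"]}

```bash
mkdir -p pics; cat > h.py <<'E'
import numpy as np, cv2, json
from rig import ctrl
def snap(name,fn):
    c=ctrl.capture(name); cv2.imwrite('pics/'+fn+'.png',cv2.cvtColor(c['img'],cv2.COLOR_RGB2BGR))
    np.savez('pics/'+fn+'.npz',fx=c['fx'],fy=c['fy'],cx=c['cx'],cy=c['cy'],T=np.array(c['extrinsics'])); return c
def onz(fn,u,v,z):
    c=np.load('pics/'+fn+'.npz');T=c['T'];d=T[:3,:3]@[(u-c['cx'])/c['fx'],(v-c['cy'])/c['fy'],1];o=T[:3,3]
    return o+d*(z-o[2])/d[2]
def proj(fn,p):
    c=np.load('pics/'+fn+'.npz');T=c['T'];q=T[:3,:3].T@(np.array(p)-T[:3,3]);return c['fx']*q[0]/q[2]+c['cx'],c['fy']*q[1]/q[2]+c['cy']
E
python3 - <<'E'
from h import *
for n in('scene','side','wrist'):
    c=snap(n,n+'0');print(n,c['fx'],c['cx'],np.round(c['extrinsics'],3).tolist())
s=ctrl.sense();print(s['eef_pos'],s['ee_rot'],s['grip_width'],s['time_s'])
E
```

```text
scene 545.7439577648992 319.6972357087784 [[-0.764, 0.541, -0.351, 948.113], [0.645, 0.635, -0.425, 483.041], [-0.006, -0.552, -0.834, 942.768], [0.0, 0.0, 0.0, 1.0]]
side 597.6350824161926 318.01856530697603 [[0.9, -0.326, 0.289, 189.943], [-0.435, -0.698, 0.568, -726.527], [0.016, -0.637, -0.77, 1196.763], [0.0, 0.0, 0.0, 1.0]]
wrist 426.7482731138266 321.62199957544317 [[0.292, 0.908, 0.301, 76.028], [0.956, -0.277, -0.092, 525.889], [-0.0, 0.315, -0.949, 373.534], [0.0, 0.0, 0.0, 1.0]]
[152.96302565 502.02261326 230.8813343 ] [-1.69022844e-04  1.47362086e-01  9.89082487e-01 -4.70228291e-04] 0.9987711729967472 0.15
```

View pics/scene0.png

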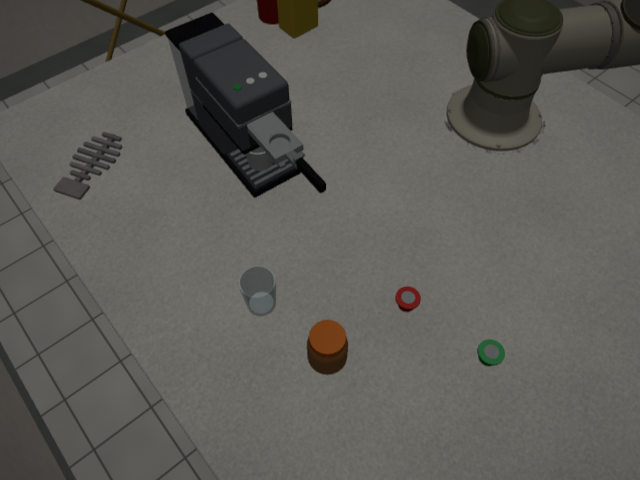

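View pics/side0.png

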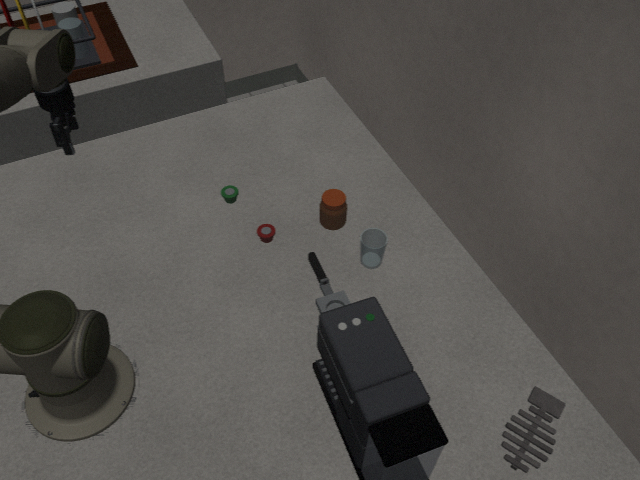

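Scene: red pod lid near (408,298), pocket (281,145), handle (303,165)–(320,187). Side: red lid (266,230), pocket (334,305), handle (311,255)–(325,284). I'll enlarge both.

```bash
python3 - <<'E'
from h import *
a=cv2.imread('pics/scene0.png');b=cv2.imread('pics/side0.png')
f=lambda im,x,y,w,h,s:cv2.convertScaleAbs(cv2.resize(im[y:y+h,x:x+w],None,fx=s,fy=s,interpolation=cv2.INTER_CUBIC),alpha=1.5)
A=f(a,240,100,100,100,4);B=f(b,290,240,100,100,4);C=f(a,380,270,50,50,4);D=f(b,240,205,50,50,4)
cv2.imwrite('pics/crop1.png',np.vstack([np.hstack([A,B]),np.hstack([C,D,np.zeros((200,400,3),np.uint8)])]))
# red centroid
for n in('scene','side'):
    im=cv2.imread(f'pics/{n}0.png').astype(int);m=(im[...,2]>90)&(im[...,1]<60)&(im[...,0]<70)
    k,l,st,ce=cv2.connectedComponentsWithStats(m.astype(np.uint8))
    for s in st[1:]:
        if s[4]>30:print(n,s)
E
```

```text
scene [396 287  25  21 272]
scene [309 333  34  21  60]
side [322 189  24  17 306]
```

View pics/crop1.png

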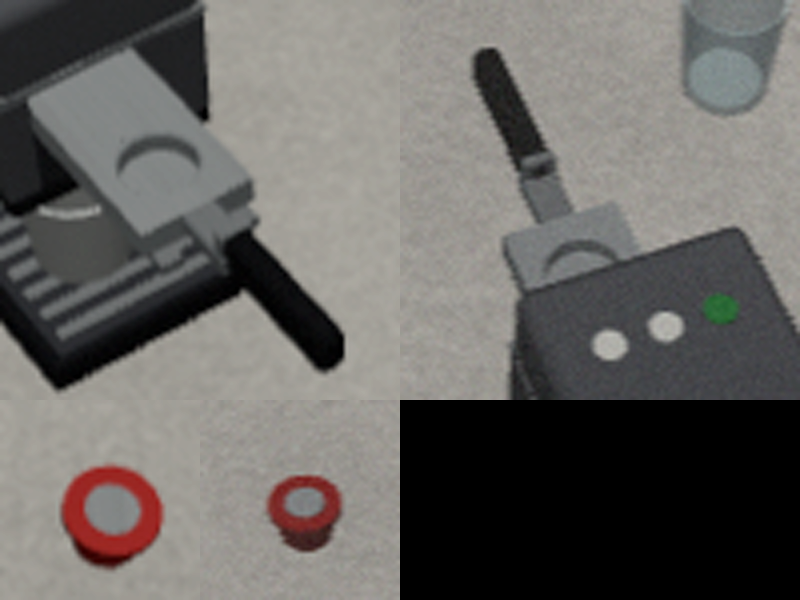

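```bash
python3 - <<'E'
from h import *
q=lambda u,v,ox,oy:(ox+(u+.5)/4-.5,oy+(v+.5)/4-.5)
P=lambda t,*a:print(t,np.round(onz(*a),1))
P('red sc','scene0',*q(112,111,380,270),30);P('red si','side0',*q(105,103,240,205),30)
P('pocket sc','scene0',*q(160,167,240,100),166)
for n,p in dict(Lback=(30,97),Rfront=(253,183),Lfront=(133,237),Rback=(130,48)).items():P(n,'scene0',*q(*p,240,100),166)
P('h out sc','scene0',*q(330,340,240,100),178);P('h in sc','scene0',*q(240,240,240,100),178)
P('h out si','side0',*q(487-400,52,290,240),178);P('h in si','side0',*q(530-400,155,290,240),178)
for n,p in dict(L=(505,238),R=(617,204)).items():P('front '+n,'side0',*q(p[0]-400,p[1],290,240),166)
P('pocket si L','side0',*q(143,275,290,240),166)
P('pocket si top','side0',*q(183,240,290,240),166)
P('jar','scene0',327,336,90);P('glass','scene0',258,278,90);P('green','scene0',491,351,30)
s=ctrl.sense();from scipy.spatial.transform import Rotation as R
print(np.round(R.from_quat(np.r_[s['ee_rot'][1:],s['ee_rot'][0]]).as_matrix(),3).tolist())
E
```

```text
red sc [522.5 224.4  30. ]
red si [520.5 221.2  30. ]
pocket sc [ 533.6 -136.5  166. ]
Lback [ 553.7 -215.8  166. ]
Rfront [506.  -99.1 166. ]
Lfront [ 571.  -109.2  166. ]
Rback [ 495. -211.  166.]
h out sc [546.8   6.4 178. ]
h in sc [540.1 -66.3 178. ]
h out si [5.436e+02 3.000e-01 1.780e+02]
h in si [534.5 -71.7 178. ]
front L [ 503.5 -106.   166. ]
front R [ 565.9 -111.7  166. ]
pocket si L [ 511.3 -134.8  166. ]
pocket si top [ 539.5 -124.3  166. ]
jar [705.  205.3  90. ]
glass [726.8  40.7  90. ]
green [486.  394.2  30. ]
[[-0.957, 0.292, -0.0], [0.292, 0.957, -0.001], [0.0, -0.001, -1.0]]
```

Request:
{"fn": "step_arm", "kwargs": {
  "increments": [
    [[-5.4, -2.0, 1.2], [0, 0, 9.9], 100],
    [[-10.8, -4.0, 2.5], [0, 0, 19.8], 100],
    [[-16.3, -6.0, 3.7], [0, 0, 29.6], 100],
    [[-21.7, -8.0, 5.0], [0, 0, 39.5], 100],
    [[-27.1, -10.0, 6.2], [0, 0, 49.4], 100],
    [[-32.5, -12.0, 7.5], [0, 0, 59.2], 100],
    [[-38.0, -14.0, 8.7], [0, 0, 69.1], 100],
    [[-43.4, -16.0, 10.0], [0, 0, 79], 100]
  ],
  "squeeze": 25
}}

```text
time_s: 1.15
eef_pos: [522.9, 221.2, 130.8]
ee_rot: [-0.0, 0.745, 0.667, 0.0]
force: [0.4, 1.4, 0.7]
grip_width: 1.0
grip_force: 0.0
```

```bash
python3 - <<'E'
from h import *
c=snap('wrist','w1');s=ctrl.sense();print(s['eef_pos'],s['joints'])
from scipy.spatial.transform import Rotation as R
print(np.round(R.from_quat(np.r_[s['ee_rot'][1:],s['ee_rot'][0]]).as_matrix(),3).tolist())
im=cv2.imread('pics/w1.png').astype(int);m=((im[...,2]-im[...,1]>50)&(im[...,2]-im[...,0]>50)).astype(np.uint8)
k,l,st,ce=cv2.connectedComponentsWithStats(m);print([list(x) for x in st[1:] if x[4]>100])
E
```

```text
[526.83370918 216.79742759 128.87967792] [ 0.18560097  0.50595299  1.49448532 -0.00192308  1.14132799  0.30750948]
[[0.121, 0.993, 0.0], [0.993, -0.121, -0.002], [-0.002, 0.0, -1.0]]
[[np.int32(281), np.int32(192), np.int32(79), np.int32(76), np.int32(3219)]]
```

View pics/w1.png

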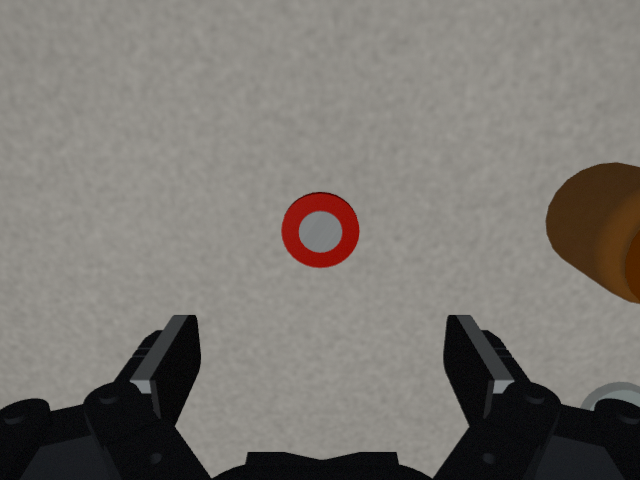

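```bash
python3 - <<'E'
from h import *
print(onz('w1',320,230.5,30), onz('w1',281,230.5,30),onz('w1',360,230.5,30))
for k in range(2): s=ctrl.sense();print(s['eef_pos'])
E
```

```text
[522.73478195 223.52128622  30.        ] [499.48128764 226.09624787  30.        ] [546.58391043 220.88036737  30.        ]
[526.83370918 216.79742759 128.87967792]
[526.83370918 216.79742759 128.87967792]
```

Request:
{"fn": "step_arm", "kwargs": {
  "increments": [
    [[0, 0, 2], [0, 0, 0], 100],
    [[0, 0, 5], [0, 0, 0], 100],
    [[0, 0, 7], [0, 0, 0], 85],
    [[0, 0, 7], [0, 0, 0], 85],
    [[0, 0, 7], [0, 0, 0], 85]
  ]
}}

```text
time_s: 1.82
eef_pos: [522.0, 222.8, 62.2]
ee_rot: [0.0, 0.743, 0.67, 0.001]
force: [0.4, 0.0, 0.5]
grip_width: 0.848
grip_force: 0.0
```

Request:
{"fn": "step_arm", "kwargs": {
  "increments": [
    [[0.05, 0.05, 2.5], [0, 0, 0], 85],
    [[0.05, 0.05, 4.3], [0, 0, 0], 85],
    [[0.05, 0.05, 4.8], [0, 0, 0], 85],
    [[0.05, 0.05, 4.8], [0, 0, 0], 70],
    [[0.05, 0.05, 4.8], [0, 0, 0], 55],
    [[0.05, 0.05, 4.8], [0, 0, 0], 40],
    [[0.05, 0.05, 4.8], [0, 0, 0], 40],
    [[0.05, 0.05, 4.8], [0, 0, 0], 40]
  ],
  "squeeze": 30
}}

```text
time_s: 2.82
eef_pos: [522.6, 223.2, 14.4]
ee_rot: [0.0, 0.743, 0.669, 0.001]
force: [-2.3, 0.6, 6.3]
grip_width: 0.529
grip_force: 30.1
```

```bash
python3 - <<'E'
from h import *
snap('wrist','w2')
E
```

```text
(no output)
```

View pics/w2.png

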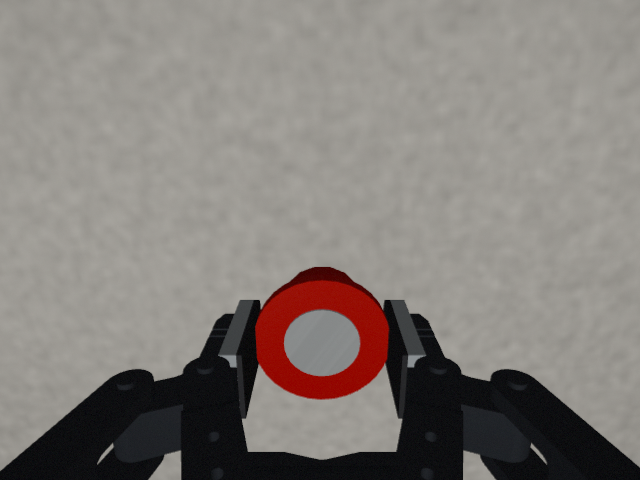

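The pod stands level between the pads, with its rim centre at (322,340). Lifting and carrying it high over the tray.

Request:
{"fn": "step_arm", "kwargs": {
  "increments": [
    [[0, 0, -1], [0, 0, 0], 40],
    [[0, 0, -4], [0, 0, 0], 40],
    [[-2, 0.3, -8], [0, 0, 0], 40],
    [[-6, 0.9, -12], [0, 0, 0], 40],
    [[-10, 1.4, -16], [0, 0, 0], 40],
    [[-14, 2.0, -20], [0, 0, 0], 40],
    [[-18, 2.5, -24], [0, 0, 0], 40],
    [[-22, 3.1, -27], [0, 0, 0], 40]
  ],
  "squeeze": 40
}}

```text
time_s: 3.88
eef_pos: [530.0, -0.2, 285.9]
ee_rot: [0.001, 0.743, 0.669, 0.001]
force: [0.6, -0.7, -0.4]
grip_width: 0.525
grip_force: 40.8
```

Request:
{"fn": "step_arm", "kwargs": {
  "increments": [
    [[-4, 0.5, -1], [0, 0, 0], 40],
    [[-8, 1.1, -2.5], [0, 0, 0], 40],
    [[-11, 1.5, -3.5], [0, 0, 0], 40],
    [[-13.0, 1.7, -3.6], [0, 0, 0], 40],
    [[-13.7, 1.8, -3.6], [0, 0, 0], 40],
    [[-13.7, 1.8, -3.6], [0, 0, 0], 40],
    [[-13.7, 1.8, -3.6], [0, 0, 0], 40]
  ]
}}

```text
time_s: 4.75
eef_pos: [533.9, -136.2, 319.2]
ee_rot: [-0.0, 0.742, 0.67, 0.0]
force: [-0.1, 0.4, -0.4]
grip_width: 0.523
grip_force: 40.8
```

```bash
python3 - <<'E'
from h import *
snap('wrist','w3');s=ctrl.sense();print(s['eef_pos'],s['grip_width'])
E
```

```text
[ 533.89294732 -136.20197985  319.23570148] 0.5307245402701822
```

View pics/w3.png

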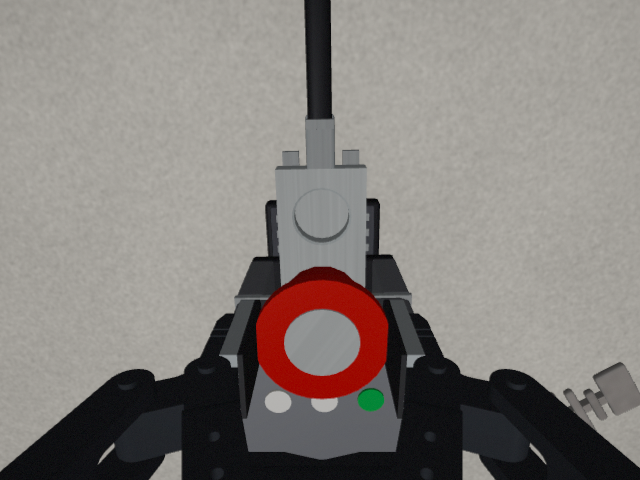

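```bash
python3 - <<'E'
from h import *
im=cv2.imread('pics/w3.png')[140:260,260:400];cv2.imwrite('pics/crop2.png',cv2.convertScaleAbs(cv2.resize(im,None,fx=5,fy=5,interpolation=cv2.INTER_CUBIC),alpha=1.2))
E
```

```text
(no output)
```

View pics/crop2.png

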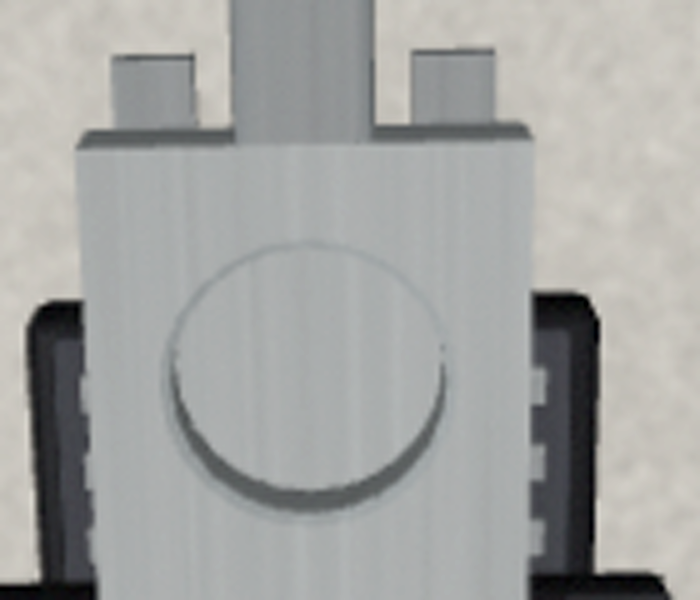

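```bash
python3 - <<'E'
from h import *
c=lambda u,v:(260+(u+.5)/5-.5,140+(v+.5)/5-.5)
p=onz('w3',*c(306,381),166);print('pocket',p)
for a in((163,381),(448,381),(306,241),(306,521)):print(onz('w3',*c(*a),166))
fl,fr=onz('w3',*c(80,147),166),onz('w3',*c(533,143),166);print(fl,fr,np.linalg.norm(fl-fr))
h1,h2=onz('w3',317.5,5,178),onz('w3',319.5,112,178);print('handle',h1,h2)
l1,l2=onz('w3',*c(80,147),166),onz('w3',*c(100,590),166);r2=onz('w3',*c(527,590),166)
for d in(fr-fl,h2-h1,l2-l1,r2-fr):print(np.degrees(np.arctan2(d[1],d[0])))
print('pod',onz('w3',322,340,334.6),'w2',onz('w2',322,340,30))
E
```

```text
pocket [ 533.4080468  -139.68328836  166.        ]
[ 512.90536905 -137.55882621  166.        ]
[ 553.76642396 -141.79279827  166.        ]
[ 535.53868062 -119.26048123  166.        ]
[ 531.18397341 -161.00174373  166.        ]
[ 505.63849644 -102.78027746  166.        ] [ 568.37649545 -108.72235863  166.        ] 63.01876584255762
handle [545.37063544  -6.3346915  178.        ] [540.13285919 -67.44830613 178.        ]
-5.410494490859312
-94.89859586013225
-95.28735684763659
-94.80514370935134
pod [ 534.60208433 -135.7037438   334.6       ] w2 [523.2893925  223.78922667  30.        ]
```

Pocket rim in the crop: centre (306,381), i.e. (320.8,215.8) in the picture, which gives world (533.4,-139.8). The diameter measures 41 mm, consistent with 40 mm. The held pod sits 0.7/0.5 mm off the TCP.

Request:
{"fn": "step_arm", "kwargs": {
  "increments": [
    [[-0.2, -0.04, 2], [0, 0, -0.7], 40],
    [[-0.42, -0.08, 6], [0, 0, -0.7], 40],
    [[-0.42, -0.08, 10], [0, 0, -0.7], 40],
    [[-0.42, -0.08, 12.5], [0, 0, -0.7], 40],
    [[-0.42, -0.08, 13.5], [0, 0, -0.7], 40],
    [[-0.42, -0.08, 13.5], [0, 0, -0.7], 40],
    [[-0.42, -0.08, 13.5], [0, 0, -0.7], 40]
  ]
}}

```text
time_s: 5.68
eef_pos: [533.1, -141.3, 185.5]
ee_rot: [0.001, 0.739, 0.674, 0.0]
force: [0.9, 0.3, 0.6]
grip_width: 0.526
grip_force: 40.8
```

```bash
python3 - <<'E'
from h import *
snap('scene','s2');s=ctrl.sense();print(s['eef_pos'],s['force'],s['grip_width'])
im=cv2.imread('pics/s2.png')[80:200,220:360];cv2.imwrite('pics/crop3.png',cv2.convertScaleAbs(cv2.resize(im,None,fx=5,fy=5,interpolation=cv2.INTER_CUBIC),alpha=1.5))
E
```

```text
[ 533.07777497 -141.29893287  185.43263821] [ 0.40796942 -0.57832457 -0.67459153] 0.5227219033157051
```

View pics/crop3.png

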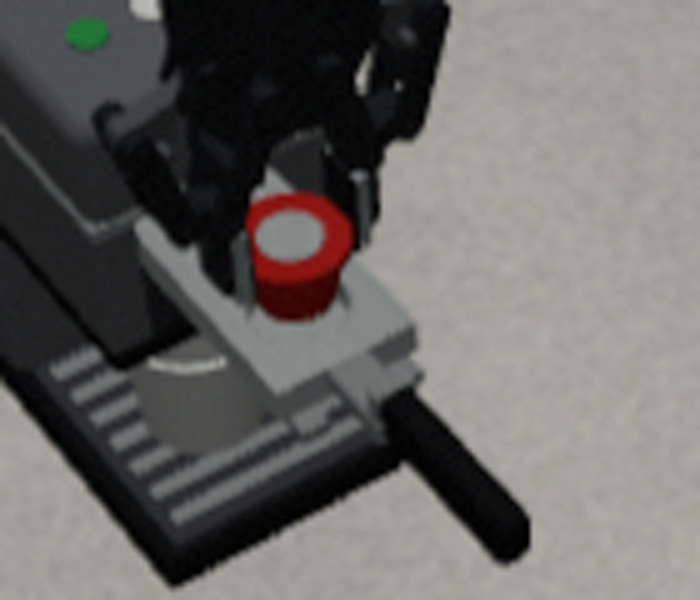

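The pod hangs upright over the pocket, rim centre (299,236) in the crop. Lowering it slowly.

Request:
{"fn": "step_arm", "kwargs": {
  "increments": [
    [[0.08, -0.03, 0.4], [0, 0, 0], 40],
    [[0.08, -0.03, 0.7], [0, 0, 0], 40],
    [[0.08, -0.03, 0.9], [0, 0, 0], 40],
    [[0.08, -0.03, 1.0], [0, 0, 0], 40],
    [[0.08, -0.03, 1.0], [0, 0, 0], 40]
  ]
}}

```text
time_s: 6.35
eef_pos: [532.4, -140.4, 174.3]
ee_rot: [-0.0, 0.739, 0.674, -0.0]
force: [0.2, -0.3, 0.3]
grip_width: 0.522
grip_force: 40.8
```

Request:
{"fn": "step_arm", "kwargs": {
  "increments": [
    [[0.0, 0.03, 0.2], [0, 0, 0], 40],
    [[0.0, 0.03, 0.4], [0, 0, 0], 40],
    [[0.0, 0.03, 0.5], [0, 0, 0], 40],
    [[0.0, 0.03, 0.55], [0, 0, 0], 40],
    [[0.0, 0.03, 0.55], [0, 0, 0], 40]
  ]
}}

```text
time_s: 6.98
eef_pos: [532.7, -140.4, 168.8]
ee_rot: [0.0, 0.739, 0.674, 0.0]
force: [-0.2, 0.6, -0.2]
grip_width: 0.527
grip_force: 40.8
```

Request:
{"fn": "step_arm", "kwargs": {
  "increments": [
    [[0, 0, 0.06], [0, 0, 0], 40],
    [[0, 0, 0.12], [0, 0, 0], 40],
    [[0, 0, 0.12], [0, 0, 0], 40]
  ]
}}

```text
time_s: 7.35
eef_pos: [532.8, -140.4, 168.4]
ee_rot: [0.0, 0.739, 0.674, 0.0]
force: [-2.3, 0.3, 6.7]
grip_width: 0.524
grip_force: 41.3
```

Contact at exactly the seated height. Releasing.

Request:
{"fn": "step_arm", "kwargs": {
  "increments": [
    [[0, 0, -0.05], [0, 0, 0], 53],
    [[0, 0, -0.05], [0, 0, 0], 56],
    [[0, 0, -0.05], [0, 0, 0], 62],
    [[0, 0, -0.05], [0, 0, 0], 75],
    [[0, 0, -0.05], [0, 0, 0], 75],
    [[0, 0, -0.5], [0, 0, 0], 75],
    [[0, 0, -2.5], [0, 0, 0], 75],
    [[0, 0, -5], [0, 0, 0], 75]
  ]
}}

```text
time_s: 8.35
eef_pos: [532.6, -140.3, 218.2]
ee_rot: [-0.0, 0.739, 0.674, -0.0]
force: [-0.1, 1.1, 0.7]
grip_width: 0.752
grip_force: 0.0
```

Request:
{"fn": "step_arm", "kwargs": {
  "increments": [
    [[0, 0, -4], [0, 0, 0], 75],
    [[0, 0, -8], [0, 0, 0], 75],
    [[0, 0, -10], [0, 0, 0], 75],
    [[0, 0, -10], [0, 0, 0], 75]
  ]
}}

```text
time_s: 8.85
eef_pos: [533.0, -140.5, 318.9]
ee_rot: [0.001, 0.739, 0.674, 0.001]
force: [0.1, 0.8, 0.0]
grip_width: 0.747
grip_force: 0.0
```

```bash
python3 - <<'E'
from h import *
snap('wrist','w4');snap('scene','s4')
a=cv2.imread('pics/w4.png')[60:300,220:420];b=cv2.imread('pics/s4.png')[80:200,240:340]
cv2.imwrite('pics/crop4.png',np.hstack([cv2.resize(a,(400,480)),cv2.convertScaleAbs(cv2.resize(b,(400,480),interpolation=cv2.INTER_CUBIC),alpha=1.5)]))
E
```

```text
(no output)
```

View pics/crop4.png

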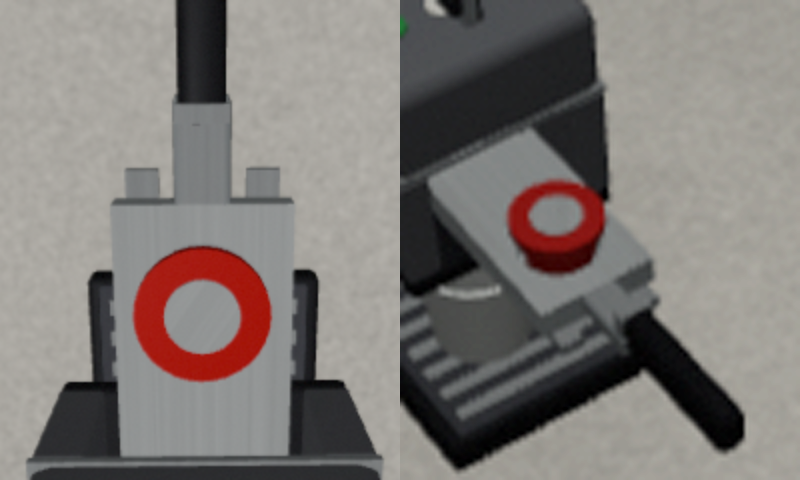

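The pod sits level in the pocket, lid up, with its rim centre at (202,314) in the crop. The bar is aligned with the tool. Next I'll grip the handle 10 mm outward of its centre.

Request:
{"fn": "step_arm", "kwargs": {
  "increments": [
    [[4, 0, 0], [0, 0, 0], 75],
    [[9, 0.05, 2], [0, 0, 0], 75],
    [[12, 0.05, 6], [0, 0, 0], 75],
    [[12.1, 0.05, 11], [0, 0, 0], 75],
    [[12.1, 0.05, 15], [0, 0, 0], 75],
    [[12.1, 0.05, 17], [0, 0, 0], 75],
    [[12.1, 0.05, 17], [0, 0, 0], 75]
  ]
}}

```text
time_s: 9.82
eef_pos: [543.0, -19.6, 145.5]
ee_rot: [-0.002, 0.739, 0.674, -0.001]
force: [0.9, 1.1, 1.1]
grip_width: 0.747
grip_force: 0.0
```

```bash
python3 - <<'E'
from h import *
snap('wrist','w5');s=ctrl.sense();print(s['eef_pos'],s['force'])
E
```

```text
[543.83733982 -19.83009835 147.00826921] [-0.5284105  -0.00218151  0.3224233 ]
```

View pics/w5.png

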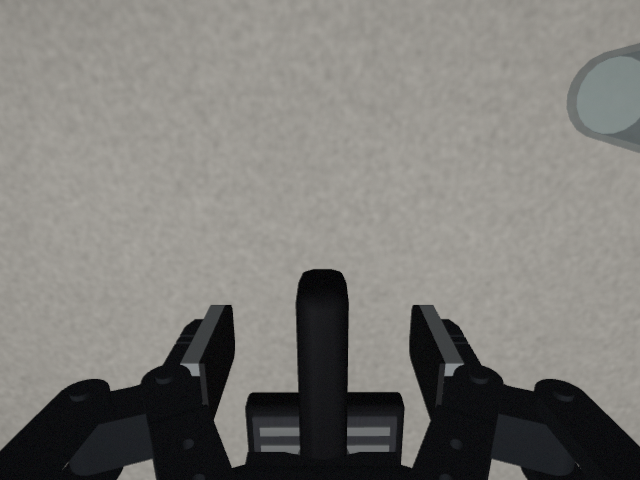

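The bar is centred between the pads, at (322,~340). Closing.

Request:
{"fn": "step_arm", "kwargs": {
  "increments": [
    [[0, 0, 0], [0, 0, 0], 60],
    [[0, 0, 0], [0, 0, 0], 45],
    [[0, 0, 0], [0, 0, 0], 30],
    [[0, 0, 0], [0, 0, 0], 15],
    [[0, 0, 0], [0, 0, 0], 5],
    [[0, 0, 0], [0, 0, 0], 5],
    [[0, 0, 0], [0, 0, 0], 5],
    [[0, 0, 0], [0, 0, 0], 5]
  ],
  "squeeze": 60
}}

```text
time_s: 10.88
eef_pos: [543.5, -19.8, 148.0]
ee_rot: [-0.001, 0.738, 0.674, -0.001]
force: [-6.2, 0.7, 5.9]
grip_width: 0.174
grip_force: 58.6
```

Request:
{"fn": "step_arm", "kwargs": {
  "increments": [
    [[-0.4, 0, 0], [0, 0, 0], 5],
    [[-1.0, 0, 0], [0, 0, 0], 5],
    [[-1.8, 0, 0], [0, 0, 0], 5],
    [[-2.6, 0, 0], [0, 0, 0], 5],
    [[-3.4, 0, 0], [0, 0, 0], 5],
    [[-4.0, 0, 0], [0, 0, 0], 5],
    [[-4.0, 0, 0], [0, 0, 0], 5]
  ]
}}

```text
time_s: 11.75
eef_pos: [540.1, -60.1, 148.0]
ee_rot: [-0.0, 0.738, 0.674, -0.001]
force: [-5.6, -2.5, 4.9]
grip_width: 0.176
grip_force: 58.4
```

Request:
{"fn": "step_arm", "kwargs": {
  "increments": [
    [[-0.5, 0, 0], [0, 0, 0], 5],
    [[-1.2, 0, 0], [0, 0, 0], 5],
    [[-2.0, 0, 0], [0, 0, 0], 5],
    [[-2.8, 0, 0], [0, 0, 0], 5],
    [[-3.5, 0, 0], [0, 0, 0], 5],
    [[-4.1, 0, 0], [0, 0, 0], 5],
    [[-4.5, 0, 0], [0, 0, 0], 5],
    [[-4.5, 0, 0], [0, 0, 0], 5]
  ]
}}

```text
time_s: 12.75
eef_pos: [536.3, -104.9, 148.1]
ee_rot: [0.0, 0.739, 0.674, -0.0]
force: [-4.5, -2.7, 4.6]
grip_width: 0.176
grip_force: 58.6
```

Request:
{"fn": "step_arm", "kwargs": {
  "increments": [
    [[-0.15, 0, 0], [0, 0, 0], 5],
    [[-0.3, 0, 0], [0, 0, 0], 5],
    [[-0.45, 0, 0], [0, 0, 0], 5],
    [[-0.5, 0, 0], [0, 0, 0], 5],
    [[-0.5, 0, 0], [0, 0, 0], 5]
  ]
}}

```text
time_s: 13.38
eef_pos: [535.9, -109.8, 148.1]
ee_rot: [0.0, 0.739, 0.674, -0.0]
force: [-4.9, -1.2, 4.5]
grip_width: 0.178
grip_force: 58.8
```

Request:
{"fn": "step_arm", "kwargs": {
  "increments": [
    [[-0.1, 0, 0], [0, 0, 0], 5],
    [[-0.1, 0, 0], [0, 0, 0], 5]
  ]
}}

```text
time_s: 13.62
eef_pos: [535.8, -110.7, 148.1]
ee_rot: [0.0, 0.739, 0.674, -0.0]
force: [-4.4, -0.6, 6.1]
grip_width: 0.18
grip_force: 58.7
```

Request:
{"fn": "step_arm", "kwargs": {
  "increments": [
    [[-0.1, 0, 0], [0, 0, 0], 5],
    [[-0.1, 0, 0], [0, 0, 0], 5]
  ]
}}

```text
time_s: 13.88
eef_pos: [535.8, -110.9, 148.1]
ee_rot: [-0.0, 0.739, 0.674, 0.0]
force: [-3.9, 3.5, 6.2]
grip_width: 0.176
grip_force: 58.8
```

Request:
{"fn": "step_arm", "kwargs": {
  "increments": [
    [[-0.1, 0, 0], [0, 0, 0], 5],
    [[-0.1, 0, 0], [0, 0, 0], 5]
  ]
}}

```text
time_s: 14.12
eef_pos: [535.7, -111.2, 148.1]
ee_rot: [-0.001, 0.738, 0.674, 0.001]
force: [-2.7, 8.7, 6.6]
grip_width: 0.174
grip_force: 58.9
```

Request:
{"fn": "step_arm", "kwargs": {
  "increments": [
    [[-0.1, 0, 0], [0, 0, 0], 5],
    [[-0.1, 0, 0], [0, 0, 0], 5]
  ]
}}

```text
time_s: 14.38
eef_pos: [535.7, -111.4, 148.1]
ee_rot: [-0.001, 0.738, 0.674, 0.001]
force: [-2.6, 12.8, 7.8]
grip_width: 0.173
grip_force: 59.0
```

Request:
{"fn": "step_arm", "kwargs": {
  "increments": [
    [[0.2, 0, 0], [0, 0, 0], 5],
    [[0.2, 0, 0], [0, 0, 0], 5]
  ]
}}

```text
time_s: 14.62
eef_pos: [535.7, -110.9, 148.0]
ee_rot: [-0.0, 0.738, 0.674, 0.0]
force: [-4.0, 4.1, 7.2]
grip_width: 0.179
grip_force: 58.8
```

```bash
python3 - <<'E'
from h import *
snap('wrist','w6');snap('scene','s6')
a=cv2.imread('pics/w5.png')[240:360,260:380];b=cv2.imread('pics/w6.png')[240:360,260:380]
f=lambda im:cv2.convertScaleAbs(cv2.resize(im,(400,400),interpolation=cv2.INTER_CUBIC),alpha=1.8)
w=cv2.imread('pics/w6.png')
for n in('w5','w6'):
    g=cv2.imread(f'pics/{n}.png').mean(2);print(n,np.round(g[255:285,316:328].mean(1)).astype(int).tolist())
c=cv2.imread('pics/s6.png')[100:200,200:400]
cv2.imwrite('pics/crop6.png',np.vstack([np.hstack([f(a),f(b)]),cv2.convertScaleAbs(cv2.resize(c,(800,400),interpolation=cv2.INTER_CUBIC),alpha=1.5)])[:,:][200:])
E
```

```text
w5 [153, 153, 153, 153, 153, 153, 152, 152, 152, 152, 153, 154, 155, 144, 44, 9, 7, 9, 7, 9, 8, 7, 7, 5, 7, 9, 8, 8, 8, 7]
w6 [158, 159, 159, 159, 159, 158, 158, 157, 157, 152, 114, 9, 9, 8, 8, 8, 8, 9, 9, 9, 8, 8, 9, 7, 9, 10, 9, 9, 9, 10]
```

View pics/crop6.png

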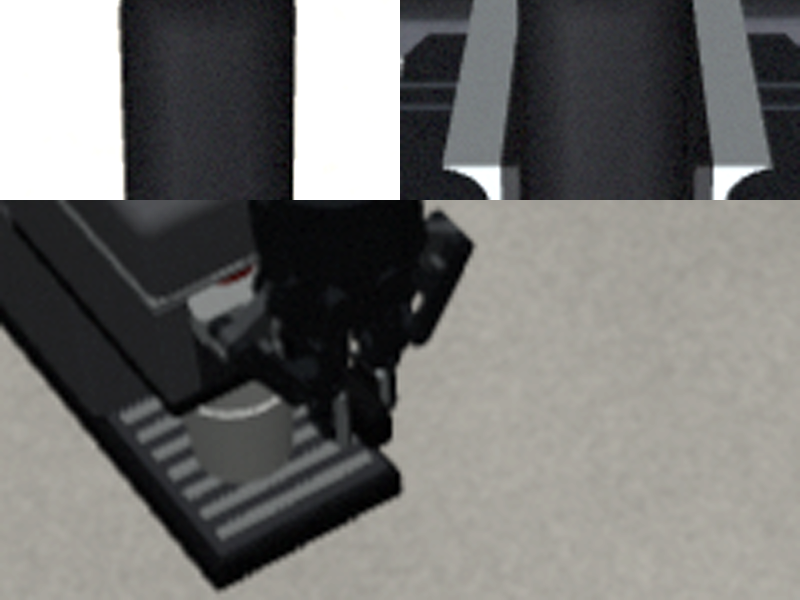

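```bash
python3 - <<'E'
from h import *
L,R=(220+27/2,60+461/2),(220+382/2,60+460/2)
for z in(170,180,190,200,210,220,248):
    a,b=onz('w4',*L,z),onz('w4',*R,z);print(z,np.round(a,1),np.round(b,1),round(np.linalg.norm(a-b),1))
L,R=(220+66/2,60+382/2),(220+345/2,60+382/2)
for z in(60,80,100,120,140):
    a,b=onz('w4',*L,z),onz('w4',*R,z);print(z,np.round((a+b)/2,1),round(np.linalg.norm(a-b),1))
print('tip',onz('w5',322,269.2,172),onz('w6',322,265.3,172))
s=ctrl.sense();print(s['eef_pos'],s['force'])
# scene trim: initial tip in scene0 and now
g0=cv2.imread('pics/w3.png');
E
```

```text
170 [ 462.3 -195.2  170. ] [ 595.5 -207.3  170. ] 133.8
180 [ 464.9 -190.6  180. ] [ 593.6 -202.2  180. ] 129.2
190 [ 467.6 -185.9  190. ] [ 591.7 -197.2  190. ] 124.6
200 [ 470.3 -181.3  200. ] [ 589.8 -192.1  200. ] 120.0
210 [ 473.  -176.6  210. ] [ 588. -187.  210.] 115.4
220 [ 475.7 -172.   220. ] [ 586.1 -182.   220. ] 110.8
248 [ 483.2 -158.9  248. ] [ 580.8 -167.8  248. ] 98.0
60 [ 528.9 -211.5   60. ] 140.3
80 [ 529.5 -203.9   80. ] 133.3
100 [ 530.1 -196.3  100. ] 126.3
120 [ 530.7 -188.8  120. ] 119.3
140 [ 531.2 -181.2  140. ] 112.3
tip [546.71092686  11.70587597 172.        ] [539.31935718 -79.43123971 172.        ]
[ 535.74025694 -110.94920032  148.05978158] [-3.97026739  4.1311466   6.11070836]
```

Tip tracking gives 91.4 mm of travel, but the tray is resisting. I'll pull back gently to see whether it is already held in the notch.

Request:
{"fn": "step_arm", "kwargs": {
  "increments": [
    [[0.1, 0, 0], [0, 0, 0], 5],
    [[0.1, 0, 0], [0, 0, 0], 5]
  ]
}}

```text
time_s: 14.98
eef_pos: [535.8, -110.8, 148.1]
ee_rot: [0.0, 0.739, 0.674, -0.0]
force: [-4.3, -0.6, 6.3]
grip_width: 0.178
grip_force: 58.7
```

Request:
{"fn": "step_arm", "kwargs": {
  "increments": [
    [[0.1, 0, 0], [0, 0, 0], 5],
    [[0.1, 0, 0], [0, 0, 0], 5]
  ]
}}

```text
time_s: 15.22
eef_pos: [535.8, -110.5, 148.0]
ee_rot: [0.001, 0.739, 0.674, -0.001]
force: [-4.9, -5.2, 5.1]
grip_width: 0.174
grip_force: 58.6
```

Request:
{"fn": "step_arm", "kwargs": {
  "increments": [
    [[0.1, 0, 0], [0, 0, 0], 5],
    [[0.1, 0, 0], [0, 0, 0], 5]
  ]
}}

```text
time_s: 15.48
eef_pos: [535.9, -110.4, 148.1]
ee_rot: [0.001, 0.739, 0.674, -0.001]
force: [-5.4, -9.4, 4.6]
grip_width: 0.175
grip_force: 58.5
```

```bash
python3 - <<'E'
from h import *
s=ctrl.sense();print(s['eef_pos'],s['force'],s['wrist_torque'])
E
```

```text
[ 535.85524909 -110.37006029  148.06171884] [-5.44597513 -9.40013632  4.6004307 ] [-1.25859527  0.74541566  0.32337572]
```

The tray is held in both directions, with about 9 N back and 13 N forward and almost no motion. It is in the notch. I'll relax to the neutral command.

Request:
{"fn": "step_arm", "kwargs": {
  "increments": [
    [[-0.1, 0, 0], [0, 0, 0], 5],
    [[-0.2, 0, 0], [0, 0, 0], 5],
    [[-0.2, 0, 0], [0, 0, 0], 5],
    [[-0.2, 0, 0], [0, 0, 0], 5]
  ]
}}

```text
time_s: 15.98
eef_pos: [535.8, -110.7, 148.1]
ee_rot: [0.0, 0.739, 0.674, -0.0]
force: [-3.8, -0.9, 5.0]
grip_width: 0.18
grip_force: 58.7
```

```bash
python3 -c "
from rig import ctrl
print(ctrl.finish_job())"
```

```text
the job is handed in; nothing more can be done
None
```

I handed the job in with the red pod seated lid up in the pocket and the gripper still on the handle. The tray resisted about 9 N pulling back and 13 N pushing forward with almost no motion, so I judged it to be in the brew notch. One discrepancy remains: my camera and arm readings put the travel at about 91 mm, not 95, and I did not explain the difference.

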